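Check the free play of a jaw coupling and hang the result ring

TASK

Check the free play of the coupling on the gear unit: rock its lever gently by the knob, first counter-clockwise (seen from above) until you clearly feel the resistance, then clockwise until you feel it again, so that the lever itself pushes the two brass drag pointers out to the ends of the play; do not force the lever on and turn the stiff hub below it, and do not touch the pointers. Set the lever back about midway between the pointers, and then put the steel ring down over the tall post if the pointer tips stand more than 65 mm apart, or over the short post if they stand closer. Leave everything else on the bench where it is.

Things in the scene. Friction and masses are not known exactly. Their poses are not given: they have to be found in the camera images.
- unit: grey gear unit bolted to a 170 x 160 mm steel base plate, fixed to the bench. Origin: centre of the base's underside, on the upright axis of shaft, hub, lever and pointers (its z axis). Its -x axis is roughly where the lever points (the lever starts within 0.03 rad of it).
- lever: Upper coupling half: aluminium disc (110 mm dia, z 85 to 105 mm) with a steel arm 16 mm wide (z 92 to 104) along its -x to 155 mm from the axis. Origin on the axis at bench level. Turns almost freely (under 1 N at the knob, also when pushing a pointer) until a hidden jaw meets the hub, 0.08 to 0.34 rad either side of the unit's -x axis: different each time, not visible.
- hub: Lower coupling half: dark steel disc, 104 mm dia, z 70 to 84 mm, on the gear unit's stiff shaft; origin on the axis at bench level. Once the lever's jaw meets it the resistance rises steeply (within 1 to 2 mm at the knob): 3 to 5 N sideways at the knob is clearly felt and enough; about 10 N would turn the hub, which spoils the measurement.
- hub_mark (a point): outer end of the small square lug on the hub's rim, 60 mm from the axis, on the side opposite to the lever, 77 mm above the bench: shows whether the hub has turned.
- knob (a point): grip point of the lever's black knob, an upright cylinder 20 mm dia from z 114 to 162 mm (on a 12 mm stem from 104); the point is on the knob's axis at 142 mm, 140 mm from the coupling's axis. The knob does not spin on the lever.
- lever_line (a point): point on the centre line of the lever's arm, 100 mm from the axis, 110 mm above the bench; it turns with the lever.
- pointer_l_tip (a point): tip of the brass drag pointer on the lever's counter-clockwise side: a needle 5 mm wide above the arm (z 107 to 115 mm), with a pin hanging down 85 mm from the axis that the arm's side pushes; it stays where pushed. The point is 100 mm from the axis, z 110; it is 13 mm from lever_line when the arm touches the pin, and starts 1 to 9 mm clear of that.
- pointer_r_tip (a point): tip of the like drag pointer on the clockwise side of the lever (seen from above).
- tag_center (a point): centre of the loose plain steel ring: 40 mm outside diameter, 18 mm hole, 14 mm high, 60 g, lying flat on the bench (centre 7 mm up).
- post_tall_foot (a point): foot of the tall post: steel pin 10 mm dia, its top 70 mm above the bench, on a fixed round dark wooden base 64 mm dia and 8 mm high. The point is on the pin's axis at the top of the base; the ring's centre is 15 mm above the bench when seated.
- post_short_foot (a point): foot of the short post: the same with its top 35 mm above the bench.
- paint_tin: steel tin, 76 dia, 85 tall; not to be disturbed
- small_jar: small amber jar, 48 dia, 58 tall; not to be disturbed
- wrench: open-ended wrench lying flat; not to be disturbed
- screwdriver: screwdriver lying flat; not to be disturbed
- book: blue closed book 150 x 210, 28 thick; not to be disturbed
There are look-alikes about, which are no part of the job. Of the things that look like the part that bears tag_center, take the one that is nearest to the robot's base at the start.

How it is judged:
On the way, in this order (a step that is already met when the one before it is completed fails the run):
1. the lever is turned counter-clockwise through its free play and bears firmly on the hub (more than about 2 N at the knob) (contact force between lever and hub above 5 N and y of knob in the frame of unit below -0.006 m), for 0.1 s.
2. then it is turned clockwise through its free play and bears firmly on the hub on that side (contact force between lever and hub above 5 N and y of knob in the frame of unit above 0.006 m), for 0.1 s.
3. then the ring is put over the right post, with the lever back clear of both pointers (((distance between pointer_l_tip and pointer_r_tip above 0.062 m and (horizontal distance between tag_center and post_tall_foot below 0.007 m and height (world z) of tag_center below 0.021 m and angle between tag_center's own z axis and vertical below 0.2 rad)) or (distance between pointer_l_tip and pointer_r_tip below 0.068 m and (horizontal distance between tag_center and post_short_foot below 0.007 m and height (world z) of tag_center below 0.021 m and angle between tag_center's own z axis and vertical below 0.2 rad))) and distance between lever_line and pointer_l_tip above 0.0155 m and distance between lever_line and pointer_r_tip above 0.0155 m), for 0.2 s.
At the end, for the whole second after the job is handed in: The ring lies flat at the foot of the tall post if the pointer tips are over 65 mm apart, else of the short post (either within 3 mm of that limit), centre within 7 mm of its axis and below 21 mm; the lever is clear of both pointers by 2.5 mm or more; all at rest (all of step 3 and linear speed of tag below 0.02 m/s); the robot touches nothing.
It fails at once if the hub is turned (its mark moves more than 3 mm) (distance of hub_mark from where it was at the start of the episode above 0.003 m).
It fails at once if the robot touches a drag pointer (contact force between any of the fingers, the arm and pointer_l above 0.5 N or contact force between any of the fingers, the arm and pointer_r above 0.5 N).
It fails at once if a bystander is moved more than 30 mm (distance of any of paint_tin, small_jar, wrench, screwdriver, book from where it was at the start of the episode above 0.03 m).
It also fails if it takes over 58 s, if anything falls off the work surface, if the arm or the gripper's body presses on something with over 40 N, if the wrist force passes 120 N, or if a joint passes its speed limit or range.

ROBOT

A 6-joint arm with a two-finger parallel gripper is mounted at the origin on the work surface. World frame = base frame: x ahead of the robot, y to its left, z up, the work surface at z = 0. Lengths are in m, angles in rad, forces in N, time in s.
With the tool pointing down it reaches from about 0.25 to 0.85 m from the base axis. Payload 12.5 kg.
Tool frame: the origin (TCP) lies midway between the tips of the shut fingers; the grasp point (between the pads) lies 19 mm behind it (robot.tcp_to_grasp is the distance from the TCP to the grasp point, in m); z points along the fingers, y is the direction in which the jaws open and shut (so a half turn about z gives the same grasp; the last joint's range is limited). The gripper opens to 93 mm and grips with 3 to 60 N. Pads are 15 mm wide; open, the fingers measure 128 mm over their backs; the gripper's body (75 mm by 188 mm) begins 65 mm behind the grasp point.
Start: joints at [-1.238, 0.351, 1.652, -0, 1.139, -0.085], TCP at [0.223, -0.503, 0.219] pointing down, gripper open.
Joint ranges: [-2.75, 2.75], [-0.79, 2.1], [0.01, 2.65], [-1.57, 4.71], [0.07, 3.14], [-2.87, 2.87]. Speed limits (rad/s): [2.22, 2.22, 2.79, 3.14, 3.14, 3.14].

INTERFACE

Orientations are given as a unit quaternion [x, y, z, w].
In Python, from station import robot gives the robot as it stands. The module is installed in compiled form; this text tells all that it offers.
- The arm moves only by the tool apply_moves, never from a script. Its argument "commands" is a list of rows, each a list of 3 entries, a list of its own where there are three numbers: the turn, a rotation vector about the tool's x, y, z in rad, then the shift along the tool's x, y, z in cm, then the closure, from 0 (fully open) to 1 (shut). In form: [[[rx, ry, rz], [dx, dy, dz], fingers], ...]. A call has exactly 10 rows; each row is the pose to reach, as a shift and turn from the pose commanded when the call began, along the tool's axes at that moment; what a row does not reach only later rows make up. A row lasts 1/10 s, in which the tool goes at most 50 mm and 8.59 degrees, less where a joint would pass 70% of its speed; a pose out of reach is approached as far as the arm can. A call with a gripper value outside its range is refused whole. The fingers move at their own pace and stop on an object; "newtons" is the grip in N (left out, the last holds). Time passes only in rows, so rows that repeat a pose let the fingers close, or fill a call up. It gives the time, the measured TCP pose, the force and the opening at its end, in the units of the state.
- robot.sense(): the state, without advancing time (a new reading comes with each control period).
- robot.read_camera(name): name is "scene" or "top"; returns the picture (400x640x3 uint8, red, green, blue); there is no depth.
- robot.camera_info(name): a dict with "fx", "fy", "cx", "cy" (pixels), "R" (3x3) and "t" (3): a world point X has camera coordinates R X + t. Camera axes: x right, y down, z forward; pixel columns grow to the right and rows downward; lengths in m; the calibration is good to about 2 mm. A picture is of the moment at which its call begins. camera_info takes no time and is no camera call.
- robot.sign_off(): hands the job in, once; it reports no verdict.
The state is a dict: "time": time; "joint_pos": joint angles; "joint_vel": joint speeds; "effort": joint torques, N m; "tool_pos": TCP position; "tool_rot": TCP orientation; "wrist_force": force on the tool from outside, world axes, zero at the start; "moment": the same for the moment, N m; "gripper_width": finger opening in m.
Only numpy, scipy, OpenCV 4.12 (cv2) and the standard library are available. Lean on these libraries where they do the work, as an engineer would, in place of code of your own. Each camera call takes 0.05 s, during which the arm holds its last target.

## Working session

There is one attempt and no reset: what is moved stays moved. The work goes in short steps, Python scripts to look and compute and a tool call to move; the robot and the scene stay as the last step left them, time stands still between calls to the robot, and variables do not carry over. Pictures are saved under pics/ and viewed, and the job is handed in when it is done.

Besides the shell and the picture viewer there is one more tool, called by a JSON object that holds its "api" and its "payload". apply_moves: Moves the arm, as the interface text tells. Its arguments: {"type":"object","properties":{"commands":{"type":"array"},"newtons":{"type":"number"}},"required":["commands"]}

```bash
mkdir -p pics; python3 - <<'E'
from station import robot
import cv2
for n in ("scene","top"):
    im=robot.read_camera(n); cv2.imwrite(f"pics/{n}0.png",im[:,:,::-1])
    c=robot.camera_info(n); print(n,c)
s=robot.sense(); print(s)
E
```

```text
scene {'fx': 421.45993861859483, 'fy': 421.45993861859483, 'cx': 319.57646781775554, 'cy': 201.6706846752085, 'R': array([[ 0.41318109,  0.9105503 ,  0.01339944],
       [ 0.62948751, -0.27494851, -0.72673846],
       [-0.65804777,  0.30870937, -0.68678356]]), 't': array([-0.26467515, -0.24035027,  1.71215069])}
top {'fx': 509.3545588814556, 'fy': 509.3545588814556, 'cx': 322.3694862477604, 'cy': 205.50960933034628, 'R': array([[ 0.00904783, -0.99995561,  0.0026295 ],
       [-0.99373758, -0.00928438, -0.11135271],
       [ 0.11137218, -0.00160553, -0.99377747]]), 't': array([0.03753114, 0.57811177, 1.90252637])}
{'time': 0.1, 'joint_pos': array([-1.23761042e+00,  3.51216171e-01,  1.65236936e+00, -4.30164948e-05,
        1.13909274e+00, -8.46002743e-02]), 'joint_vel': array([ 0.00083321,  0.00023783, -0.00365267,  0.00252812,  0.00057083,
       -0.00204103]), 'effort': array([ 1.25703544e-03, -4.98028564e+01, -2.85703075e+01,  7.00384146e-02,
        2.38587626e-02, -4.05776063e-05]), 'tool_pos': array([ 0.22306537, -0.50238824,  0.21813322]), 'tool_rot': array([ 9.78259049e-01,  2.07385963e-01, -8.66729915e-05, -5.36199592e-04]), 'wrist_force': array([ 0.17341595, -0.04973464, -0.54705068]), 'moment': array([-0.00186356,  0.02591903, -0.01651996]), 'gripper_width': 0.09301248637787109}
```

View pics/top0.png

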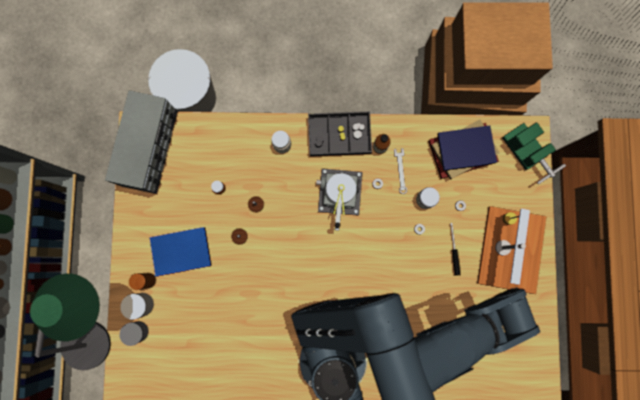

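View pics/scene0.png

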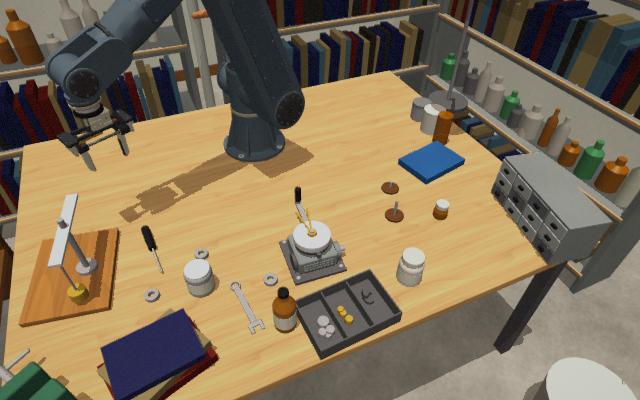

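The top view has the gear unit at about (340,190), with the lever's knob at (337,226). Three pale rings lie at (377,184), (419,229) and (461,206). The posts' dark bases are at (256,204) and (239,237). The base is at about (335,380). I'll measure these and check crops.

```bash
cat > h.py <<'E'
from station import robot
import numpy as np, cv2
from scipy.spatial.transform import Rotation as Rn
def proj(n,X):
    c=robot.camera_info(n); p=c["R"]@np.asarray(X,float)+c["t"]
    return np.array([c["fx"]*p[0]/p[2]+c["cx"],c["fy"]*p[1]/p[2]+c["cy"]])
def ray(n,u,v,z):
    c=robot.camera_info(n); R=c["R"];o=-R.T@c["t"]
    d=R.T@np.array([(u-c["cx"])/c["fx"],(v-c["cy"])/c["fy"],1]); return o+d*(z-o[2])/d[2]
def tri(uv1,uv2):
    A=[];b=[]
    for n,(u,v) in (("top",uv1),("scene",uv2)):
        c=robot.camera_info(n);P=np.c_[c["R"],c["t"]]
        P=np.array([[c["fx"],0,c["cx"]],[0,c["fy"],c["cy"]],[0,0,1]])@P
        for r in (u*P[2]-P[0],v*P[2]-P[1]): A.append(r[:3]);b.append(-r[3])
    return np.linalg.lstsq(np.array(A),np.array(b),rcond=None)[0]
def crop(im,x0,y0,x1,y1,s,fn):
    cv2.imwrite(fn,cv2.resize(im[y0:y1,x0:x1],None,fx=s,fy=s,interpolation=cv2.INTER_CUBIC))
E
python3 - <<'E'
from h import *
t=cv2.imread("pics/top0.png");s=cv2.imread("pics/scene0.png")
crop(t,305,160,375,240,7,"pics/a1.png")
crop(s,270,175,360,285,6,"pics/a2.png")
a=cv2.resize(t[170:250,365:475],None,fx=5,fy=5,interpolation=2)
b=cv2.resize(t[180:250,215:285],None,fx=5,fy=5,interpolation=2)
H=max(a.shape[0],b.shape[0]);o=np.zeros((H,a.shape[1]+b.shape[1],3),np.uint8)
o[:400,:550]=a;o[:350,550:]=b;cv2.imwrite("pics/a3.png",cv2.resize(o,(800,356)))
a=cv2.resize(s[170:230,370:420],None,fx=7,fy=7,interpolation=2);cv2.imwrite("pics/a4.png",a)
for u,v in [(377,184),(419,229),(461,206)]:
    p=ray("top",u,v,.014);print(p,np.hypot(*p[:2]),proj("scene",p))
for u,v in [(256,204),(239,237)]: print(ray("top",u,v,.008))
E
```

```text
[ 0.66516268 -0.1669575   0.014     ] 0.685796028106827 [270.36163268 276.03988292]
[ 0.49301894 -0.3267942   0.014     ] 0.5914914419754129 [201.32942218 251.0611367 ]
[ 0.58286225 -0.48908361  0.014     ] 0.7608752668443911 [150.34471821 292.18813282]
[0.58391617 0.29812542 0.008     ]
[0.45649918 0.36002343 0.008     ]
```

View pics/a1.png

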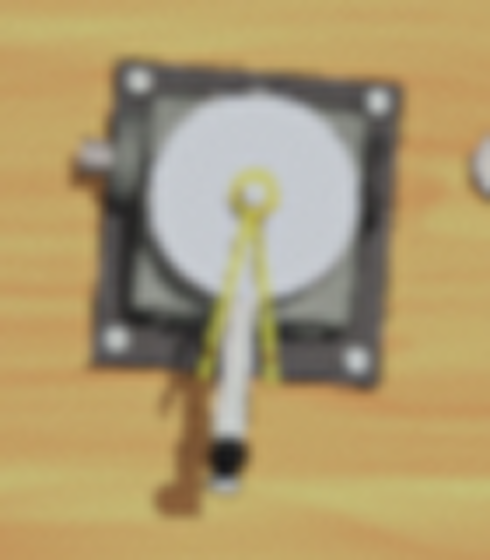

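View pics/a2.png

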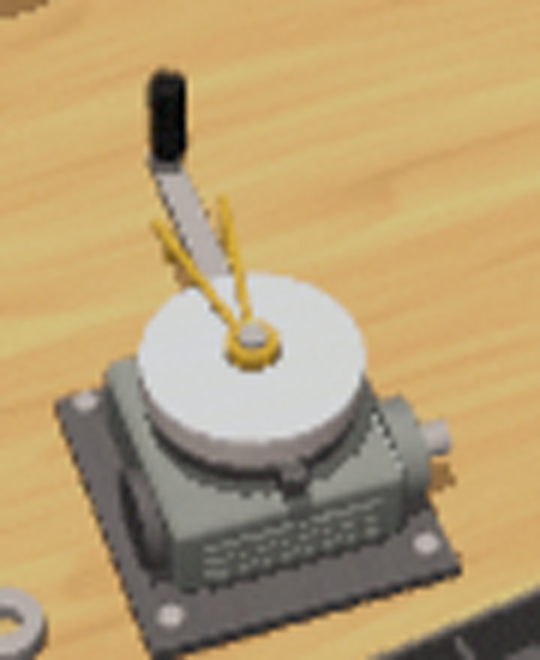

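View pics/a3.png

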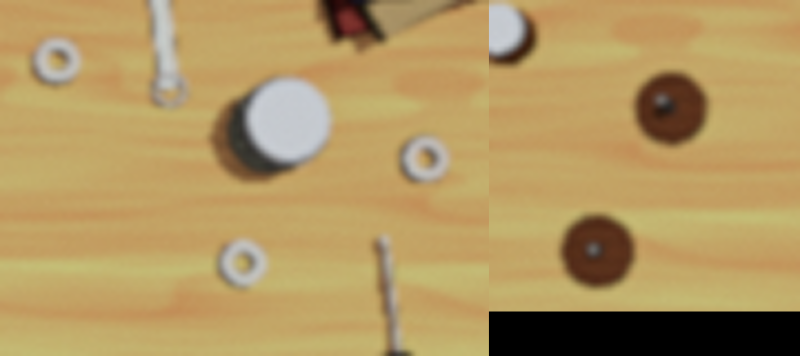

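View pics/a4.png

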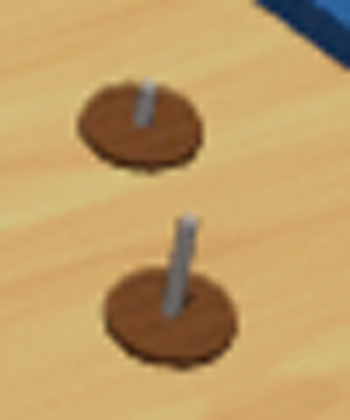

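The crops confirm three look-alike rings, at top-view pixels (377,184), (419,229) and (461,206), which are 0.69, 0.59 and 0.76 m from the base. I choose (419,229), the nearest. The tall post is the one at (256,204) and the short post is at (239,237). Next I'll measure them more precisely.

```bash
cat > m.py <<'E'
from h import *
def blob(im,f,box):
    x0,y0,x1,y1=box; c=im[y0:y1,x0:x1]; m=f(c,cv2.cvtColor(c,cv2.COLOR_BGR2HSV)).astype(np.uint8)
    k,l,st,ce=cv2.connectedComponentsWithStats(m)
    i=1+np.argmax(st[1:,4]); cn,_=cv2.findContours((l==i).astype(np.uint8),0,2)
    (hx,hy),_,_=[(0,0),0,0]
    mm=cv2.moments(max(cn,key=cv2.contourArea)); 
    cen=np.array([mm["m10"]/mm["m00"]+x0,mm["m01"]/mm["m00"]+y0]) if mm["m00"] else ce[i]+[x0,y0]
    return cen,st[i]
white=lambda c,h:(h[...,1]<60)&(h[...,2]>120)
brown=lambda c,h:(h[...,2]<115)
dark=lambda c,h:(h[...,2]<60)
yellow=lambda c,h:(h[...,0]>18)&(h[...,0]<35)&(h[...,1]>140)
E
python3 - <<'E'
from m import *
t=cv2.imread("pics/top0.png");s=cv2.imread("pics/scene0.png")
def show(n,im,f,box,z):
    c,st=blob(im,f,box); print(n,c.round(2),st,ray(n,*c,z).round(4)); return c
print("ring");show("top",t,white,(408,218,431,240),.010);show("scene",s,white,(192,244,211,262),.009)
print("tall");show("top",t,brown,(244,192,268,216),.008);show("scene",s,brown,(380,205,410,224),.008)
print("short");show("top",t,brown,(227,225,251,249),.008);show("scene",s,brown,(378,179,402,197),.008)
print("disc");show("top",t,white,(320,172,360,202),.105)
print("knob");show("top",t,dark,(330,218,344,232),.15)
c,st=blob(s,dark,(290,182,306,205));print("knob sc",c,st)
# bolts at plate corners (white), z~? 
for b in [(318,164,331,177),(353,168,365,180),(315,203,327,214),(350,206,362,217)]:
    show("top",t,white,b,.012)
E
```

```text
ring
top [419.13 228.6 ] [ 6  6 11 10 75] [ 0.4948 -0.3281  0.01  ]
scene [200.15 254.51] [  0   4  16  14 128] [ 0.5005 -0.333   0.009 ]
tall
top [255.41 203.99] [  4   5  15  15 182] [0.5839 0.3004 0.008 ]
scene [395.52 215.35] [  5   0  19  18 114] [0.5944 0.2994 0.008 ]
short
top [239.04 236.07] [  5   4  15  15 187] [0.46  0.36  0.008]
scene [391.82 191.51] [ 4 10 17  6 44] [0.4871 0.3509 0.008 ]
disc
top [341.  186.6] [  6   1  31  29 717] [ 0.6401 -0.0248  0.105 ]
knob
top [336.78 225.11] [ 5  5  4  5 13] [ 0.495  -0.0088  0.15  ]
knob sc [297.72121212 194.13636364] [ 5  6  6 14 72]
top [324.5  170.65] [ 5  5  4  4 14] [0.7158 0.0358 0.012 ]
top [358.58 173.58] [ 4  4  4  4 13] [ 0.7055 -0.0961  0.012 ]
top [321.27 208.  ] [ 5  4  4  3 10] [0.5704 0.047  0.012 ]
top [355.5  210.65] [ 4  3  4  4 14] [ 0.5614 -0.0844  0.012 ]
```

```bash
python3 - <<'E'
from m import *
t=cv2.imread("pics/top0.png");s=cv2.imread("pics/scene0.png")
br=lambda c,h:((h[...,1]>90)&(h[...,2]<135)&(h[...,0]<20))|((h[...,1]<90)&(h[...,2]<170))
rg=lambda c,h:h[...,1]<75
def mk(n,im,f,box,z):
    x0,y0,x1,y1=box;c=im[y0:y1,x0:x1];h=cv2.cvtColor(c,cv2.COLOR_BGR2HSV);m=f(c,h).astype(np.uint8)
    cn=max(cv2.findContours(m,0,1)[0],key=cv2.contourArea);hull=cv2.convexHull(cn)
    e=cv2.fitEllipse(hull if len(hull)>5 else cn);p=ray(n,e[0][0]+x0,e[0][1]+y0,z)
    print(n,np.round(e[0],2)+[x0,y0],np.round(e[1],1),p.round(4)); return m
print("ring");a=mk("top",t,rg,(408,218,431,240),.012);b=mk("scene",s,rg,(190,244,213,262),.010);print(b)
bb=lambda c,h:(h[...,2]<135)
print("tall");mk("top",t,bb,(244,192,268,216),.008);c=mk("scene",s,bb,(380,206,410,226),.006)
print("short");mk("top",t,bb,(227,225,251,249),.008);mk("scene",s,bb,(378,181,402,197),.006)
print("pins",ray("top",254,203.2,.07),ray("scene",396.9,201,.07),ray("scene",394.6,214.6,.008),ray("scene",391.1,181.7,.035),ray("scene",390.3,187.4,.008))
print("knob tri",tri((336.78,225.11),(297.7,194.1)))
print(proj("scene",[.639,-.0245,.105]))
E
```

```text
ring
top [419.19 228.75] [10.4 10.9] [ 0.4941 -0.3279  0.012 ]
scene [198.52 259.06] [15.1 25.4] [ 0.5168 -0.3414  0.01  ]
[[0 0 0 0 0 0 0 0 0 0 0 0 0 0 0 0 0 0 0 0 0 0 0]
 [0 0 0 0 0 0 0 0 0 0 0 0 0 0 0 0 0 0 0 0 0 0 0]
 [0 0 0 0 0 0 0 0 0 0 0 0 0 0 0 0 0 0 0 0 0 0 0]
 [0 0 0 0 0 0 0 0 0 0 0 0 0 0 0 0 0 0 0 0 0 0 0]
 [0 0 0 0 0 0 0 0 0 1 1 1 1 1 1 0 0 0 0 0 0 0 0]
 [0 0 0 0 0 0 0 1 1 1 1 1 1 1 1 1 1 0 0 0 0 0 0]
 [0 0 0 0 0 0 1 1 1 1 1 1 1 1 1 1 1 0 0 0 0 0 0]
 [0 0 0 0 0 1 1 1 1 1 1 1 1 1 1 1 1 1 0 0 0 0 0]
 [0 0 0 0 0 1 1 1 1 1 1 1 1 1 1 1 1 1 0 0 0 0 0]
 [0 0 0 0 1 1 1 1 1 1 0 0 0 0 1 1 1 1 0 0 0 0 0]
 [0 0 0 0 0 1 1 1 1 0 0 0 0 1 1 1 1 1 0 0 0 0 0]
 [0 0 0 0 0 1 1 1 1 1 1 1 1 1 1 1 1 1 0 0 0 0 0]
 [0 0 0 0 0 1 1 1 1 1 1 1 1 1 1 1 1 1 0 0 0 0 0]
 [0 0 0 0 0 0 1 1 1 1 1 1 1 1 1 1 1 0 0 0 0 0 0]
 [0 0 0 0 0 0 1 1 1 1 1 1 1 1 1 1 0 0 0 0 0 0 0]
 [0 0 0 1 1 1 1 1 1 1 1 1 1 1 1 0 0 0 0 0 0 0 0]
 [0 1 1 1 1 1 1 1 1 1 1 1 1 1 1 1 0 0 0 0 0 0 0]
 [1 1 1 1 1 1 1 1 1 1 1 1 1 1 1 1 1 0 0 0 0 0 0]]
tall
top [255.5  203.95] [15.6 15.9] [0.5841 0.3001 0.008 ]
scene [394.08 214.29] [16.2 18.1] [0.5866 0.299  0.006 ]
short
top [238.96 236.  ] [16.  16.1] [0.4603 0.3603 0.008 ]
scene [389.76 188.  ] [12.  17.5] [0.4661 0.3554 0.006 ]
pins [0.57978679 0.2976117  0.07      ] [0.58930328 0.29792651 0.07      ] [0.59016797 0.2984934  0.008     ] [0.46578959 0.35682619 0.035     ] [0.46594967 0.357476   0.008     ]
knob tri [ 0.49603607 -0.00949991  0.13443961]
[312.08119746 233.77476164]
```

```bash
cat > g.py <<'E'
from h import *
def go(xyz,psi=None):
    "shift cm and turn in tool axes to reach TCP xyz, y_tool heading psi"
    s=robot.sense();R=Rn.from_quat(s["tool_rot"]);p=s["tool_pos"]
    out=R.inv().apply(np.array(xyz)-p)*100
    rv=np.zeros(3)
    if psi is not None:
        y=np.array([np.cos(psi),np.sin(psi),0]);z=np.array([0,0,-1.]);x=np.cross(y,z)
        rv=(R.inv()*Rn.from_matrix(np.c_[x,y,z])).as_rotvec()
    print("turn",rv.round(3),"shift",out.round(2),"t",round(s["time"],2),"pos",p.round(4),"w",round(s["gripper_width"],4),"F",s["wrist_force"].round(2))
E
python3 -c "
from g import *
go([.4975,-.0095,.2],-.107)
go([.4975,-.0095,.127],-.107)"
```

```text
turn [-1.000e-03 -1.000e-03 -1.046e+00] shift [ 45.08 -33.91   1.85] t 0.1 pos [ 0.2231 -0.5024  0.2181] w 0.093 F [ 0.17 -0.05 -0.55]
turn [-1.000e-03 -1.000e-03 -1.046e+00] shift [ 45.08 -33.9    9.15] t 0.1 pos [ 0.2231 -0.5024  0.2181] w 0.093 F [ 0.17 -0.05 -0.55]
```

{"api": "apply_moves", "payload": {"commands": [[[0, 0, -0.1], [4.5, -3.4, 0.5], 0.3], [[0, 0, -0.2], [9, -6.8, 0.5], 0.3], [[0, 0, -0.3], [13, -9.8, 0.5], 0.4], [[0, 0, -0.4], [17, -12.8, 0.5], 0.4], [[0, 0, -0.5], [21, -15.8, 0.5], 0.4], [[0, 0, -0.6], [25, -18.8, 0.5], 0.4], [[0, 0, -0.7], [29, -21.8, 0.5], 0.4], [[0, 0, -0.8], [33, -24.8, 0.5], 0.4], [[0, 0, -0.9], [37, -27.8, 0.5], 0.4], [[0, 0, -1.0], [41, -30.9, 0.5], 0.4]], "newtons": 3}}

```text
time: 1.1
tool_pos: [0.4666, -0.0638, 0.2136]
tool_rot: [0.758, 0.653, -0.0, 0.0]
wrist_force: [0.4, -0.3, 0.7]
gripper_width: 0.0555
```

```bash
python3 -c "
from g import *
go([.4975,-.0095,.127],-.107)"
```

```text
turn [-0.     0.    -0.042] shift [5.83 2.25 8.66] t 1.1 pos [ 0.4666 -0.0638  0.2136] w 0.0555 F [ 0.42 -0.35  0.73]
```

{"api": "apply_moves", "payload": {"commands": [[[0, 0, -0.04], [2, 0.7, 0], 0.4], [[0, 0, -0.04], [4, 1.5, 0], 0.4], [[0, 0, -0.04], [5.8, 2.2, 1], 0.4], [[0, 0, -0.04], [5.8, 2.2, 2], 0.4], [[0, 0, -0.04], [5.8, 2.2, 3], 0.4], [[0, 0, -0.04], [5.8, 2.2, 3.5], 0.4], [[0, 0, -0.04], [5.8, 2.2, 3.5], 0.4], [[0, 0, -0.04], [5.8, 2.2, 3.5], 0.4], [[0, 0, -0.04], [5.8, 2.2, 3.5], 0.4], [[0, 0, -0.04], [5.8, 2.2, 3.5], 0.4]]}}

```text
time: 2.1
tool_pos: [0.4968, -0.0121, 0.179]
tool_rot: [0.746, 0.666, 0.0, 0.0]
wrist_force: [0.2, 0.1, 0.3]
gripper_width: 0.0556
```

```bash
python3 -c "
from g import *
go([.4975,-.0095,.127],-.107)
for n in ('top','scene'):
    cv2.imwrite(f'pics/{n}1.png',robot.read_camera(n)[:,:,::-1])
print(proj('scene',robot.sense()['tool_pos']),proj('top',robot.sense()['tool_pos']))
s=cv2.imread('pics/scene1.png');t=cv2.imread('pics/top1.png')
a=cv2.resize(s[140:260,240:370],None,fx=3,fy=3,interpolation=2);b=cv2.resize(t[150:270,270:400],None,fx=3,fy=3,interpolation=2)
cv2.imwrite('pics/b1.png',np.hstack([a,b]))"
```

```text
turn [ 0.001  0.    -0.006] shift [0.26 0.04 5.2 ] t 2.1 pos [ 0.4968 -0.0121  0.179 ] w 0.0556 F [0.24 0.09 0.34]
[296.82964354 183.46131466] [337.95395145 224.01657675]
```

View pics/b1.png

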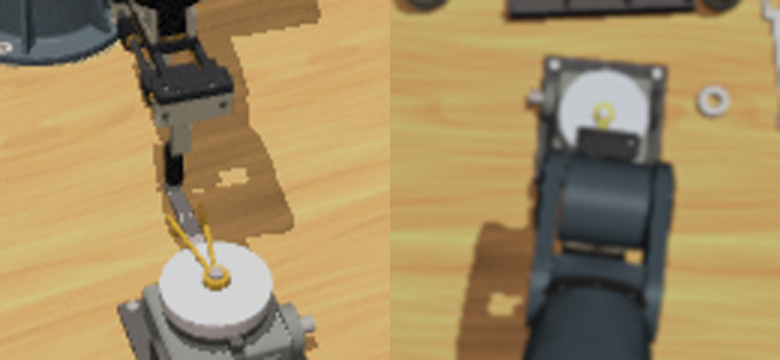

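The scene crop shows the open fingers straddling the knob radially, with the finger at about (182,130) in front of it and the pointers clear below. I'll descend and close with 3 N.

{"api": "apply_moves", "payload": {"commands": [[[0, 0, 0], [0.2, 0, 1.5], 0.4], [[0, 0, 0], [0.2, 0, 3], 0.4], [[0, 0, 0], [0.2, 0, 4.2], 0.4], [[0, 0, 0], [0.2, 0, 5.1], 0.5], [[0, 0, 0], [0.2, 0, 5.1], 0.6], [[0, 0, 0], [0.2, 0, 5.1], 0.9], [[0, 0, 0], [0.2, 0, 5.1], 0.9], [[0, 0, 0], [0.2, 0, 5.1], 0.9], [[0, 0, 0], [0.2, 0, 5.1], 0.9], [[0, 0, 0], [0.2, 0, 5.1], 0.9]], "newtons": 3}}

```text
time: 3.2
tool_pos: [0.497, -0.0099, 0.128]
tool_rot: [0.746, 0.666, 0.0, 0.0]
wrist_force: [-1.7, 1.4, 5.4]
gripper_width: 0.0196
```

```bash
python3 -c "
from g import *
go([.4975,-.0095,.127],-.107)"
```

```text
turn [ 0.     0.    -0.006] shift [0.05 0.05 0.11] t 3.2 pos [ 0.497  -0.0099  0.128 ] w 0.0196 F [-1.72  1.38  5.37]
```

Both jaws are on the knob (opening 19.6 mm). Next I rock it counter-clockwise (tool −x, turn −z), with the 3 N grip acting as a slipping clutch.

{"api": "apply_moves", "payload": {"commands": [[[0, 0, -0.014], [-0.2, 0, 0], 0.9], [[0, 0, -0.029], [-0.4, 0, 0], 0.9], [[0, 0, -0.043], [-0.6, 0.01, 0], 0.9], [[0, 0, -0.057], [-0.8, 0.02, 0], 0.9], [[0, 0, -0.071], [-1.0, 0.04, 0], 0.9], [[0, 0, -0.086], [-1.2, 0.05, 0], 0.9], [[0, 0, -0.086], [-1.2, 0.05, 0], 0.9], [[0, 0, -0.086], [-1.2, 0.05, 0], 0.9], [[0, 0, -0.086], [-1.2, 0.05, 0], 0.9], [[0, 0, -0.086], [-1.2, 0.05, 0], 0.9]], "newtons": 3}}

```text
time: 4.2
tool_pos: [0.4962, -0.0219, 0.1277]
tool_rot: [0.717, 0.697, 0.0, 0.0]
wrist_force: [1.2, -0.2, 3.4]
gripper_width: 0.0196
```

{"api": "apply_moves", "payload": {"commands": [[[0, 0, -0.007], [-0.1, 0, 0], 0.9], [[0, 0, -0.014], [-0.2, 0, 0], 0.9], [[0, 0, -0.021], [-0.3, 0, 0], 0.9], [[0, 0, -0.029], [-0.4, 0.01, 0], 0.9], [[0, 0, -0.029], [-0.4, 0.01, 0], 0.9], [[0, 0, -0.029], [-0.4, 0.01, 0], 0.9], [[0, 0, -0.029], [-0.4, 0.01, 0], 0.9], [[0, 0, -0.029], [-0.4, 0.01, 0], 0.9], [[0, 0, -0.029], [-0.4, 0.01, 0], 0.9], [[0, 0, -0.029], [-0.4, 0.01, 0], 0.9]]}}

```text
time: 5.2
tool_pos: [0.4962, -0.0259, 0.1277]
tool_rot: [0.706, 0.708, 0.0, 0.0]
wrist_force: [4.4, -1.5, 3.9]
gripper_width: 0.02
```

{"api": "apply_moves", "payload": {"commands": [[[0, 0, -0.007], [-0.1, 0.05, 0], 0.9], [[0, 0, -0.014], [-0.2, 0.05, 0], 0.9], [[0, 0, -0.021], [-0.3, 0.05, 0], 0.9], [[0, 0, -0.029], [-0.4, 0.06, 0], 0.9], [[0, 0, -0.029], [-0.4, 0.06, 0], 0.9], [[0, 0, -0.029], [-0.4, 0.06, 0], 0.9], [[0, 0, -0.029], [-0.4, 0.06, 0], 0.9], [[0, 0, -0.029], [-0.4, 0.06, 0], 0.9], [[0, 0, -0.029], [-0.4, 0.06, 0], 0.9], [[0, 0, -0.029], [-0.4, 0.06, 0], 0.9]]}}

```text
time: 6.2
tool_pos: [0.4963, -0.0299, 0.1275]
tool_rot: [0.696, 0.718, -0.0, -0.0]
wrist_force: [-1.6, -0.4, 4.6]
gripper_width: 0.0196
```

{"api": "apply_moves", "payload": {"commands": [[[0, 0, -0.007], [-0.1, 0.01, 0], 0.9], [[0, 0, -0.014], [-0.2, 0.01, 0], 0.9], [[0, 0, -0.021], [-0.3, 0.02, 0], 0.9], [[0, 0, -0.029], [-0.4, 0.02, 0], 0.9], [[0, 0, -0.029], [-0.4, 0.02, 0], 0.9], [[0, 0, -0.029], [-0.4, 0.02, 0], 0.9], [[0, 0, -0.029], [-0.4, 0.02, 0], 0.9], [[0, 0, -0.029], [-0.4, 0.02, 0], 0.9], [[0, 0, -0.029], [-0.4, 0.02, 0], 0.9], [[0, 0, -0.029], [-0.4, 0.02, 0], 0.9]]}}

```text
time: 7.2
tool_pos: [0.4966, -0.0338, 0.1275]
tool_rot: [0.686, 0.728, -0.0, -0.0]
wrist_force: [-4.9, -0.2, 2.8]
gripper_width: 0.0197
```

{"api": "apply_moves", "payload": {"commands": [[[0, 0, -0.007], [-0.1, -0.02, 0], 0.9], [[0, 0, -0.014], [-0.2, -0.02, 0], 0.9], [[0, 0, -0.021], [-0.3, -0.02, 0], 0.9], [[0, 0, -0.029], [-0.4, -0.02, 0], 0.9], [[0, 0, -0.029], [-0.4, -0.02, 0], 0.9], [[0, 0, -0.029], [-0.4, -0.02, 0], 0.9], [[0, 0, -0.029], [-0.4, -0.02, 0], 0.9], [[0, 0, -0.029], [-0.4, -0.02, 0], 0.9], [[0, 0, -0.029], [-0.4, -0.02, 0], 0.9], [[0, 0, -0.029], [-0.4, -0.02, 0], 0.9]]}}

```text
time: 8.2
tool_pos: [0.4969, -0.0379, 0.1275]
tool_rot: [0.675, 0.738, -0.0, -0.0]
wrist_force: [-2.8, -0.8, -0.4]
gripper_width: 0.0199
```

{"api": "apply_moves", "payload": {"commands": [[[0, 0, -0.007], [-0.1, 0, 0], 0.9], [[0, 0, -0.014], [-0.2, 0, 0], 0.9], [[0, 0, -0.021], [-0.3, 0, 0], 0.9], [[0, 0, -0.029], [-0.4, 0.01, 0], 0.9], [[0, 0, -0.032], [-0.45, 0.01, 0], 0.9], [[0, 0, -0.032], [-0.45, 0.01, 0], 0.9], [[0, 0, -0.032], [-0.45, 0.01, 0], 0.9], [[0, 0, -0.032], [-0.45, 0.01, 0], 0.9], [[0, 0, -0.032], [-0.45, 0.01, 0], 0.9], [[0, 0, -0.032], [-0.45, 0.01, 0], 0.9]]}}

```text
time: 9.2
tool_pos: [0.4975, -0.0423, 0.1276]
tool_rot: [0.663, 0.749, -0.0, 0.0]
wrist_force: [-2.2, -0.6, -3.9]
gripper_width: 0.0199
```

```bash
python3 -c "
from g import *
go([.4975,-.0423,.1276])
for n in ('top','scene'):
    cv2.imwrite(f'pics/{n}2.png',robot.read_camera(n)[:,:,::-1])
s=cv2.imread('pics/scene2.png')
crop(s,250,150,370,290,4,'pics/c.png')"
```

```text
turn [0. 0. 0.] shift [0. 0. 0.] t 9.2 pos [ 0.4975 -0.0423  0.1276] w 0.0199 F [-2.23 -0.56 -3.89]
```

View pics/c.png

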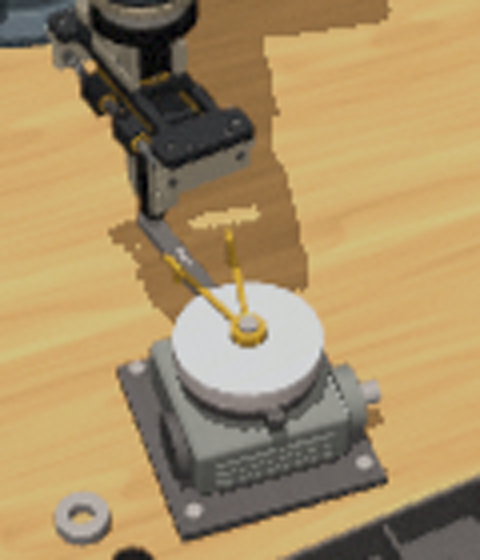

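The picture shows the lever following the gripper and pushing the left pointer (tip at crop (165,255)); the right pointer hasn't moved. I'll keep going.

{"api": "apply_moves", "payload": {"commands": [[[0, 0, -0.007], [-0.1, 0, 0], 0.9], [[0, 0, -0.014], [-0.2, 0, 0], 0.9], [[0, 0, -0.021], [-0.3, 0, 0], 0.9], [[0, 0, -0.029], [-0.4, 0.01, 0], 0.9], [[0, 0, -0.032], [-0.45, 0.01, 0], 0.9], [[0, 0, -0.032], [-0.45, 0.01, 0], 0.9], [[0, 0, -0.032], [-0.45, 0.01, 0], 0.9], [[0, 0, -0.032], [-0.45, 0.01, 0], 0.9], [[0, 0, -0.032], [-0.45, 0.01, 0], 0.9], [[0, 0, -0.032], [-0.45, 0.01, 0], 0.9]]}}

```text
time: 10.3
tool_pos: [0.4981, -0.0468, 0.1276]
tool_rot: [0.651, 0.759, -0.0, 0.0]
wrist_force: [-1.4, -1.8, -3.5]
gripper_width: 0.0197
```

{"api": "apply_moves", "payload": {"commands": [[[0, 0, -0.007], [-0.1, 0, 0], 0.9], [[0, 0, -0.014], [-0.2, 0, 0], 0.9], [[0, 0, -0.021], [-0.3, 0, 0], 0.9], [[0, 0, -0.029], [-0.4, 0.01, 0], 0.9], [[0, 0, -0.029], [-0.4, 0.01, 0], 0.9], [[0, 0, -0.029], [-0.4, 0.01, 0], 0.9], [[0, 0, -0.029], [-0.4, 0.01, 0], 0.9], [[0, 0, -0.029], [-0.4, 0.01, 0], 0.9], [[0, 0, -0.029], [-0.4, 0.01, 0], 0.9], [[0, 0, -0.029], [-0.4, 0.01, 0], 0.9]]}}

```text
time: 11.3
tool_pos: [0.4988, -0.0507, 0.1277]
tool_rot: [0.64, 0.768, -0.0, 0.0]
wrist_force: [-1.5, -0.5, -2.9]
gripper_width: 0.0197
```

{"api": "apply_moves", "payload": {"commands": [[[0, 0, -0.007], [-0.1, 0, 0], 0.9], [[0, 0, -0.014], [-0.2, 0, 0], 0.9], [[0, 0, -0.021], [-0.3, 0, 0], 0.9], [[0, 0, -0.029], [-0.4, 0.01, 0], 0.9], [[0, 0, -0.029], [-0.4, 0.01, 0], 0.9], [[0, 0, -0.029], [-0.4, 0.01, 0], 0.9], [[0, 0, -0.029], [-0.4, 0.01, 0], 0.9], [[0, 0, -0.029], [-0.4, 0.01, 0], 0.9], [[0, 0, -0.029], [-0.4, 0.01, 0], 0.9], [[0, 0, -0.029], [-0.4, 0.01, 0], 0.9]]}}

```text
time: 12.3
tool_pos: [0.4996, -0.0546, 0.1277]
tool_rot: [0.629, 0.778, 0.0, -0.0]
wrist_force: [-3.6, 2.4, 1.4]
gripper_width: 0.0194
```

{"api": "apply_moves", "payload": {"commands": [[[0, 0, -0.003], [-0.04, 0, 0], 0.9], [[0, 0, -0.005], [-0.08, 0, 0], 0.9], [[0, 0, -0.005], [-0.08, 0, 0], 0.9], [[0, 0, -0.005], [-0.08, 0, 0], 0.9], [[0, 0, -0.005], [-0.08, 0, 0], 0.9], [[0, 0, -0.005], [-0.08, 0, 0], 0.9], [[0, 0, -0.005], [-0.08, 0, 0], 0.9], [[0, 0, -0.005], [-0.08, 0, 0], 0.9], [[0, 0, -0.005], [-0.08, 0, 0], 0.9], [[0, 0, -0.005], [-0.08, 0, 0], 0.9]]}}

```text
time: 13.3
tool_pos: [0.4998, -0.0554, 0.1276]
tool_rot: [0.627, 0.779, -0.0, -0.0]
wrist_force: [-4.2, 2.8, -0.7]
gripper_width: 0.0201
```

```bash
python3 -c "
from g import *
s=robot.sense();R=Rn.from_quat(s['tool_rot']);print(R.inv().apply(s['wrist_force']),R.as_matrix()[:,1],s['tool_pos'])"
```

```text
[ 3.67795806 -3.52813539  0.74277393] [ 9.76759864e-01  2.14336574e-01 -3.37557383e-05] [ 0.49981084 -0.05544478  0.12762931]
```

Resistance is clear, about 3.7 N along the tangent. Now clockwise. The first 42 mm is known to be free.

{"api": "apply_moves", "payload": {"commands": [[[0, 0, 0.04], [0.56, -0.02, 0], 0.9], [[0, 0, 0.08], [1.12, 0.01, 0], 0.9], [[0, 0, 0.12], [1.68, 0.07, 0], 0.9], [[0, 0, 0.16], [2.23, 0.15, 0], 0.9], [[0, 0, 0.2], [2.78, 0.25, 0], 0.9], [[0, 0, 0.24], [3.33, 0.37, 0], 0.9], [[0, 0, 0.28], [3.87, 0.52, 0], 0.9], [[0, 0, 0.32], [4.4, 0.68, 0], 0.9], [[0, 0, 0.34], [4.67, 0.77, 0], 0.9], [[0, 0, 0.34], [4.67, 0.77, 0], 0.9]]}}

```text
time: 14.3
tool_pos: [0.4972, -0.0081, 0.1276]
tool_rot: [0.749, 0.662, -0.0, -0.0]
wrist_force: [-4.1, 1.3, 1.1]
gripper_width: 0.0201
```

```bash
cat > f.py <<'E'
from g import *
s=robot.sense();R=Rn.from_quat(s['tool_rot']);y=R.as_matrix()[:,1];print(R.inv().apply(s['wrist_force']).round(2),"psi",np.arctan2(y[1],y[0]).round(4),s['tool_pos'].round(4),s['time'],s['gripper_width'])
E
python3 f.py
```

```text
[ 0.81 -4.27 -1.05] psi -0.1236 [ 0.4972 -0.0081  0.1276] 14.3 0.02006671542632158
```

{"api": "apply_moves", "payload": {"commands": [[[0, 0, 0.007], [0.1, -0.03, 0], 0.9], [[0, 0, 0.014], [0.2, -0.03, 0], 0.9], [[0, 0, 0.021], [0.3, -0.03, 0], 0.9], [[0, 0, 0.029], [0.4, -0.03, 0], 0.9], [[0, 0, 0.029], [0.4, -0.03, 0], 0.9], [[0, 0, 0.029], [0.4, -0.03, 0], 0.9], [[0, 0, 0.029], [0.4, -0.03, 0], 0.9], [[0, 0, 0.029], [0.4, -0.03, 0], 0.9], [[0, 0, 0.029], [0.4, -0.03, 0], 0.9], [[0, 0, 0.029], [0.4, -0.03, 0], 0.9]]}}

```text
time: 15.3
tool_pos: [0.4977, -0.0042, 0.1276]
tool_rot: [0.759, 0.651, 0.0, 0.0]
wrist_force: [-0.5, 0.1, -2.6]
gripper_width: 0.0199
```

```bash
python3 f.py
```

```text
[ 0.04 -0.55  2.58] psi -0.153 [ 0.4977 -0.0042  0.1276] 15.3 0.01986365462235135
```

{"api": "apply_moves", "payload": {"commands": [[[0, 0, 0.007], [0.1, 0, 0], 0.9], [[0, 0, 0.014], [0.2, 0, 0], 0.9], [[0, 0, 0.021], [0.3, 0, 0], 0.9], [[0, 0, 0.029], [0.4, 0.01, 0], 0.9], [[0, 0, 0.029], [0.4, 0.01, 0], 0.9], [[0, 0, 0.029], [0.4, 0.01, 0], 0.9], [[0, 0, 0.029], [0.4, 0.01, 0], 0.9], [[0, 0, 0.029], [0.4, 0.01, 0], 0.9], [[0, 0, 0.029], [0.4, 0.01, 0], 0.9], [[0, 0, 0.029], [0.4, 0.01, 0], 0.9]]}}

```text
time: 16.3
tool_pos: [0.4983, -0.0002, 0.1277]
tool_rot: [0.768, 0.64, 0.0, 0.0]
wrist_force: [0.7, 0.2, -2.9]
gripper_width: 0.0196
```

```bash
python3 f.py
```

```text
[0.34 0.67 2.91] psi -0.182 [ 4.983e-01 -2.000e-04  1.277e-01] 16.3 0.019576682911161734
```

{"api": "apply_moves", "payload": {"commands": [[[0, 0, 0.007], [0.1, 0, 0], 0.9], [[0, 0, 0.014], [0.2, 0, 0], 0.9], [[0, 0, 0.021], [0.3, 0, 0], 0.9], [[0, 0, 0.029], [0.4, 0.01, 0], 0.9], [[0, 0, 0.029], [0.4, 0.01, 0], 0.9], [[0, 0, 0.029], [0.4, 0.01, 0], 0.9], [[0, 0, 0.029], [0.4, 0.01, 0], 0.9], [[0, 0, 0.029], [0.4, 0.01, 0], 0.9], [[0, 0, 0.029], [0.4, 0.01, 0], 0.9], [[0, 0, 0.029], [0.4, 0.01, 0], 0.9]]}}

```text
time: 17.3
tool_pos: [0.499, 0.0037, 0.1277]
tool_rot: [0.778, 0.629, -0.0, -0.0]
wrist_force: [-1.3, -0.3, -1.7]
gripper_width: 0.0199
```

```bash
python3 f.py
```

```text
[-0.53 -1.22  1.73] psi -0.211 [0.499  0.0037 0.1277] 17.3 0.019935730186929613
```

{"api": "apply_moves", "payload": {"commands": [[[0, 0, 0.007], [0.1, 0, 0], 0.9], [[0, 0, 0.014], [0.2, 0, 0], 0.9], [[0, 0, 0.021], [0.3, 0, 0], 0.9], [[0, 0, 0.029], [0.4, 0, 0], 0.9], [[0, 0, 0.029], [0.4, 0, 0], 0.9], [[0, 0, 0.029], [0.4, 0, 0], 0.9], [[0, 0, 0.029], [0.4, 0, 0], 0.9], [[0, 0, 0.029], [0.4, 0, 0], 0.9], [[0, 0, 0.029], [0.4, 0, 0], 0.9], [[0, 0, 0.029], [0.4, 0, 0], 0.9]]}}

```text
time: 18.3
tool_pos: [0.4999, 0.0076, 0.1276]
tool_rot: [0.787, 0.617, -0.0, -0.0]
wrist_force: [-0.8, 1.2, -0.1]
gripper_width: 0.0199
```

```bash
python3 f.py
```

```text
[ 0.97 -1.03  0.15] psi -0.2401 [0.4999 0.0076 0.1276] 18.3 0.01992922304266414
```

{"api": "apply_moves", "payload": {"commands": [[[0, 0, 0.007], [0.1, 0, 0], 0.9], [[0, 0, 0.014], [0.2, 0, 0], 0.9], [[0, 0, 0.021], [0.3, 0, 0], 0.9], [[0, 0, 0.029], [0.4, 0, 0], 0.9], [[0, 0, 0.029], [0.4, 0, 0], 0.9], [[0, 0, 0.029], [0.4, 0, 0], 0.9], [[0, 0, 0.029], [0.4, 0, 0], 0.9], [[0, 0, 0.029], [0.4, 0, 0], 0.9], [[0, 0, 0.029], [0.4, 0, 0], 0.9], [[0, 0, 0.029], [0.4, 0, 0], 0.9]]}}

```text
time: 19.3
tool_pos: [0.5008, 0.0115, 0.1276]
tool_rot: [0.796, 0.606, -0.0, -0.0]
wrist_force: [-1.2, 1.4, -0.8]
gripper_width: 0.02
```

```bash
python3 f.py
```

```text
[ 1.06 -1.54  0.82] psi -0.269 [0.5008 0.0115 0.1276] 19.3 0.01997227750511679
```

{"api": "apply_moves", "payload": {"commands": [[[0, 0, 0.007], [0.1, 0, 0], 0.9], [[0, 0, 0.014], [0.2, 0, 0], 0.9], [[0, 0, 0.021], [0.3, 0, 0], 0.9], [[0, 0, 0.029], [0.4, 0, 0], 0.9], [[0, 0, 0.029], [0.4, 0, 0], 0.9], [[0, 0, 0.029], [0.4, 0, 0], 0.9], [[0, 0, 0.029], [0.4, 0, 0], 0.9], [[0, 0, 0.029], [0.4, 0, 0], 0.9], [[0, 0, 0.029], [0.4, 0, 0], 0.9], [[0, 0, 0.029], [0.4, 0, 0], 0.9]]}}

```text
time: 20.3
tool_pos: [0.5019, 0.0153, 0.1276]
tool_rot: [0.804, 0.594, -0.0, -0.0]
wrist_force: [-1.3, 1.0, -0.0]
gripper_width: 0.0202
```

```bash
python3 f.py
```

```text
[ 0.58 -1.52  0.03] psi -0.298 [0.5019 0.0153 0.1276] 20.3 0.020246989866773712
```

{"api": "apply_moves", "payload": {"commands": [[[0, 0, 0.007], [0.1, 0, 0], 0.9], [[0, 0, 0.014], [0.2, 0, 0], 0.9], [[0, 0, 0.021], [0.3, 0, 0], 0.9], [[0, 0, 0.029], [0.4, 0, 0], 0.9], [[0, 0, 0.029], [0.4, 0, 0], 0.9], [[0, 0, 0.029], [0.4, 0, 0], 0.9], [[0, 0, 0.029], [0.4, 0, 0], 0.9], [[0, 0, 0.029], [0.4, 0, 0], 0.9], [[0, 0, 0.029], [0.4, 0, 0], 0.9], [[0, 0, 0.029], [0.4, 0, 0], 0.9]]}}

```text
time: 21.3
tool_pos: [0.5031, 0.0192, 0.1276]
tool_rot: [0.813, 0.583, 0.0, -0.0]
wrist_force: [-0.7, 0.6, -0.7]
gripper_width: 0.0201
```

```bash
python3 f.py
```

```text
[ 0.37 -0.91  0.74] psi -0.327 [0.5031 0.0192 0.1276] 21.3 0.020134305839390527
```

{"api": "apply_moves", "payload": {"commands": [[[0, 0, 0.007], [0.1, 0, 0], 0.9], [[0, 0, 0.014], [0.2, 0, 0], 0.9], [[0, 0, 0.021], [0.3, 0, 0], 0.9], [[0, 0, 0.029], [0.4, 0, 0], 0.9], [[0, 0, 0.029], [0.4, 0, 0], 0.9], [[0, 0, 0.029], [0.4, 0, 0], 0.9], [[0, 0, 0.029], [0.4, 0, 0], 0.9], [[0, 0, 0.029], [0.4, 0, 0], 0.9], [[0, 0, 0.029], [0.4, 0, 0], 0.9], [[0, 0, 0.029], [0.4, 0, 0], 0.9]]}}

```text
time: 22.3
tool_pos: [0.5044, 0.0229, 0.1276]
tool_rot: [0.821, 0.571, 0.0, 0.0]
wrist_force: [-0.7, 1.0, -0.8]
gripper_width: 0.02
```

```bash
python3 f.py
```

```text
[ 0.68 -1.05  0.77] psi -0.356 [0.5044 0.0229 0.1276] 22.3 0.020007952814323608
```

{"api": "apply_moves", "payload": {"commands": [[[0, 0, 0.007], [0.1, 0, 0], 0.9], [[0, 0, 0.014], [0.2, 0, 0], 0.9], [[0, 0, 0.021], [0.3, 0, 0], 0.9], [[0, 0, 0.029], [0.4, 0, 0], 0.9], [[0, 0, 0.029], [0.4, 0, 0], 0.9], [[0, 0, 0.029], [0.4, 0, 0], 0.9], [[0, 0, 0.029], [0.4, 0, 0], 0.9], [[0, 0, 0.029], [0.4, 0, 0], 0.9], [[0, 0, 0.029], [0.4, 0, 0], 0.9], [[0, 0, 0.029], [0.4, 0, 0], 0.9]]}}

```text
time: 23.3
tool_pos: [0.5058, 0.0267, 0.1276]
tool_rot: [0.829, 0.559, 0.0, -0.0]
wrist_force: [-1.4, 0.8, -1.2]
gripper_width: 0.0199
```

```bash
python3 f.py
```

```text
[ 0.16 -1.63  1.23] psi -0.385 [0.5058 0.0267 0.1276] 23.3 0.01987766034662784
```

{"api": "apply_moves", "payload": {"commands": [[[0, 0, 0.007], [0.1, 0, 0], 0.9], [[0, 0, 0.014], [0.2, 0, 0], 0.9], [[0, 0, 0.021], [0.3, 0, 0], 0.9], [[0, 0, 0.029], [0.4, 0, 0], 0.9], [[0, 0, 0.029], [0.4, 0, 0], 0.9], [[0, 0, 0.029], [0.4, 0, 0], 0.9], [[0, 0, 0.029], [0.4, 0, 0], 0.9], [[0, 0, 0.029], [0.4, 0, 0], 0.9], [[0, 0, 0.029], [0.4, 0, 0], 0.9], [[0, 0, 0.029], [0.4, 0, 0], 0.9]]}}

```text
time: 24.3
tool_pos: [0.5072, 0.0303, 0.1276]
tool_rot: [0.837, 0.547, -0.0, 0.0]
wrist_force: [-1.8, -3.9, 0.1]
gripper_width: 0.02
```

```bash
python3 f.py; python3 -c "
from g import *
cv2.imwrite('pics/scene3.png',robot.read_camera('scene')[:,:,::-1])
crop(cv2.imread('pics/scene3.png'),250,150,370,290,4,'pics/d.png')"
```

```text
[-4.35 -0.09 -0.1 ] psi -0.414 [0.5072 0.0303 0.1276] 24.3 0.019970873676764974
```

View pics/d.png

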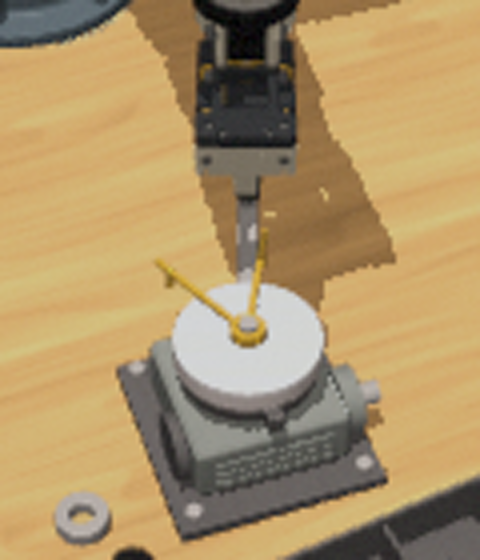

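Resistance on the clockwise side is 4.35 N, and the picture shows the right pointer pushed along with the lever. The gripper swept about 0.61 rad, which predicts tips about 84 mm apart. I set the lever to midway.

{"api": "apply_moves", "payload": {"commands": [[[0, 0, -0.04], [-0.56, 0.01, 0], 0.9], [[0, 0, -0.08], [-1.12, 0.04, 0], 0.9], [[0, 0, -0.12], [-1.68, 0.1, 0], 0.9], [[0, 0, -0.16], [-2.23, 0.18, 0], 0.9], [[0, 0, -0.2], [-2.78, 0.28, 0], 0.9], [[0, 0, -0.24], [-3.33, 0.4, 0], 0.9], [[0, 0, -0.28], [-3.87, 0.55, 0], 0.9], [[0, 0, -0.31], [-4.27, 0.67, 0], 0.9], [[0, 0, -0.31], [-4.27, 0.67, 0], 0.8], [[0, 0, -0.31], [-4.27, 0.67, 0], 0.4]]}}

```text
time: 25.35
tool_pos: [0.4965, -0.0111, 0.1278]
tool_rot: [0.743, 0.669, 0.0, 0.0]
wrist_force: [-0.0, 0.7, 0.3]
gripper_width: 0.0242
```

```bash
python3 f.py; python3 -c "
from g import *
go([.495,-.328,.12],0)"
```

```text
[ 0.72 -0.12 -0.3 ] psi -0.1051 [ 0.4965 -0.0111  0.1278] 25.35 0.024185055620198168
turn [ 0.001 -0.    -0.105] shift [-31.53   3.18   0.77] t 25.35 pos [ 0.4965 -0.0111  0.1278] w 0.0242 F [-0.05  0.72  0.3 ]
```

{"api": "apply_moves", "payload": {"commands": [[[0, 0, 0], [0, 0, 0], 0.4], [[0, 0, 0], [0, 0, 0], 0.4], [[0, 0, 0], [0, 0, -2.5], 0.4], [[0, 0, 0], [0, 0, -5.5], 0.4], [[0, 0, 0.14], [-4.5, 0.5, -6], 0.3], [[0, 0, 0.28], [-9, 1, -6], 0.3], [[0, 0, 0.42], [-13.5, 1.4, -6], 0.3], [[0, 0, 0.56], [-18, 1.8, -6], 0.3], [[0, 0, 0.7], [-22.5, 2.2, -6], 0.3], [[0, 0, 0.84], [-27, 2.7, -6], 0.3]]}}

```text
time: 26.35
tool_pos: [0.4948, -0.2844, 0.1878]
tool_rot: [0.952, 0.305, 0.0, 0.0]
wrist_force: [1.4, 0.7, 0.1]
gripper_width: 0.065
```

```bash
python3 -c "
from g import *
for n in ('top','scene'):
    cv2.imwrite(f'pics/{n}4.png',robot.read_camera(n)[:,:,::-1])
go([.495,-.328,.1],-1.4)
t=cv2.imread('pics/top4.png');s=cv2.imread('pics/scene4.png')
a=cv2.resize(s[150:290,250:370],None,fx=3.3,fy=3.3,interpolation=2);b=cv2.resize(t[150:250,300:386],None,fx=4.62,fy=4.62,interpolation=2)
cv2.imwrite('pics/e.png',np.hstack([a,b[:462]]))"
```

```text
turn [ 0.001 -0.     0.447] shift [-2.35  3.35  8.76] t 26.45 pos [ 0.4947 -0.287   0.1875] w 0.0651 F [-0.28  0.85  0.26]
```

View pics/e.png

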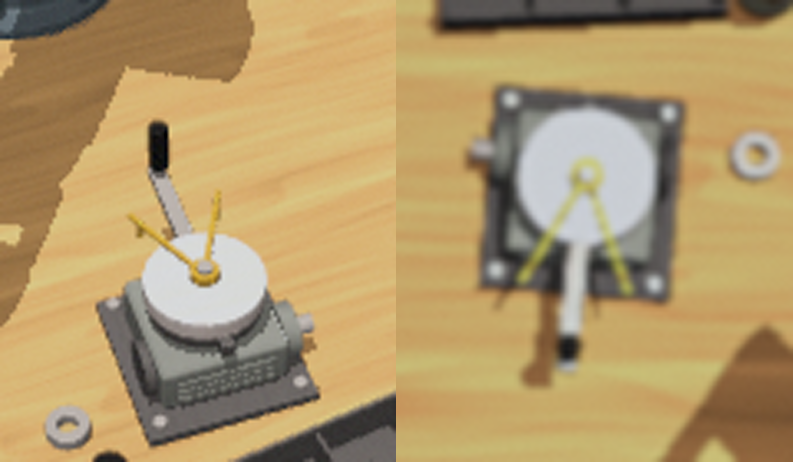

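View pics/top4.png

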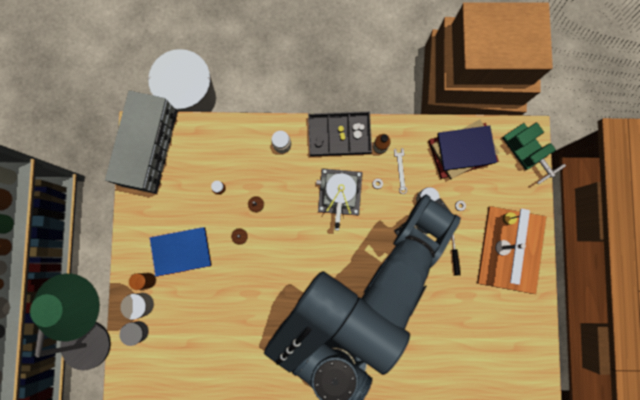

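The top crop shows the tips at about (327.7,210.4) and (350.2,212.8), roughly 80 mm apart, with the lever midway and about 37–42 mm clear of each. So it is the tall post. I continue over the ring.

{"api": "apply_moves", "payload": {"commands": [[[0, 0, 0.14], [-0.8, 1.1, 1], 0.3], [[0, 0, 0.28], [-1.6, 2.2, 3], 0.3], [[0, 0, 0.42], [-2.3, 3.3, 5], 0.3], [[0, 0, 0.447], [-2.3, 3.3, 7], 0.3], [[0, 0, 0.447], [-2.3, 3.3, 9], 0.3], [[0, 0, 0.447], [-2.3, 3.3, 10.5], 0.3], [[0, 0, 0.447], [-2.3, 3.3, 11], 0.3], [[0, 0, 0.447], [-2.3, 3.3, 11], 0.3], [[0, 0, 0.447], [-2.3, 3.3, 11], 0.3], [[0, 0, 0.447], [-2.3, 3.3, 11], 0.3]]}}

```text
time: 27.45
tool_pos: [0.4962, -0.3232, 0.0786]
tool_rot: [0.996, 0.09, 0.001, 0.0]
wrist_force: [0.8, 0.3, -0.5]
gripper_width: 0.0653
```

```bash
python3 -c "
from g import *
L=ray('top',327.7,210.4,.11);Rr=ray('top',350.2,212.8,.11);print('tips',L,Rr,np.linalg.norm(L-Rr))
print('ring sc',ray('scene',201,253,.007))
cv2.imwrite('pics/scene5.png',robot.read_camera('scene')[:,:,::-1])
go([.495,-.328,.003],-1.4)
print(proj('scene',robot.sense()['tool_pos']),proj('scene',[.495,-.328,.014]))
crop(cv2.imread('pics/scene5.png'),150,180,260,290,5,'pics/f.png')"
```

```text
tips [0.5512921  0.02340089 0.11      ] [ 0.54327526 -0.05855671  0.11      ] 0.08234876319876377
ring sc [ 0.49387252 -0.32925231  0.007     ]
turn [ 0.001 -0.001  0.009] shift [-0.21  0.45  7.55] t 27.5 pos [ 0.4962 -0.3232  0.0785] w 0.0652 F [ 0.33  0.39 -0.03]
[198.861303   237.18133418] [201.08174264 251.64761684]
```

View pics/f.png

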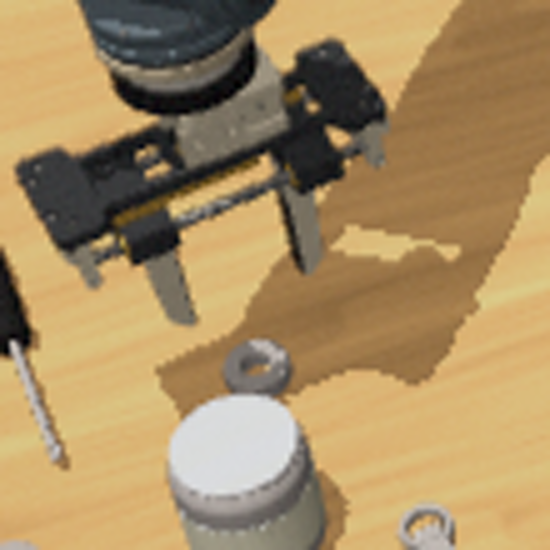

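The crop shows the fingers, with tips at crop (185,322) and (308,268), straddling the ring at (258,365). I descend and grip.

{"api": "apply_moves", "payload": {"commands": [[[0, 0, 0], [-0.2, 0.5, 1], 0.3], [[0, 0, 0], [-0.2, 0.5, 3], 0.3], [[0, 0, 0], [-0.2, 0.5, 5], 0.3], [[0, 0, 0], [-0.2, 0.5, 6.5], 0.3], [[0, 0, 0], [-0.2, 0.5, 7.5], 0.3], [[0, 0, 0], [-0.2, 0.5, 7.5], 0.3], [[0, 0, 0], [-0.2, 0.5, 7.5], 0.7], [[0, 0, 0], [-0.2, 0.5, 7.5], 0.8], [[0, 0, 0], [-0.2, 0.5, 7.5], 0.8], [[0, 0, 0], [-0.2, 0.5, 7.5], 0.8]], "newtons": 20}}

```text
time: 28.5
tool_pos: [0.4949, -0.3283, 0.0031]
tool_rot: [0.996, 0.09, 0.0, 0.0]
wrist_force: [-0.7, 0.6, 1.9]
gripper_width: 0.0392
```

```bash
python3 f.py; python3 -c "
from g import *
go([.585,.299,.11],-.3)"
```

```text
[-0.59 -0.7  -1.93] psi -1.3909 [ 0.4949 -0.3283  0.0031] 28.5 0.03920742132478969
turn [ 1.000e-03 -0.000e+00 -1.091e+00] shift [ 20.09 -60.1  -10.72] t 28.5 pos [ 0.4949 -0.3283  0.0031] w 0.0392 F [-0.71  0.58  1.93]
```

{"api": "apply_moves", "payload": {"commands": [[[0, 0, 0], [0, 0, -4], 0.8], [[0, 0, 0], [0, 0, -9], 0.8], [[0, 0, -0.1], [0.7, -2, -13], 0.8], [[0, 0, -0.2], [1.7, -5, -17], 0.8], [[0, 0, -0.3], [3, -9, -20], 0.8], [[0, 0, -0.4], [4.3, -13, -22], 0.8], [[0, 0, -0.5], [5.7, -17, -22], 0.8], [[0, 0, -0.6], [7, -21, -22], 0.8], [[0, 0, -0.7], [8.4, -25, -22], 0.8], [[0, 0, -0.8], [9.7, -29, -22], 0.8]]}}

```text
time: 29.5
tool_pos: [0.5382, -0.0238, 0.2229]
tool_rot: [0.881, 0.472, 0.0, 0.0]
wrist_force: [1.2, -0.3, -0.9]
gripper_width: 0.0395
```

```bash
python3 f.py; python3 -c "
from g import *
go([.585,.299,.11],-.3)"
```

```text
[0.45 1.16 0.95] psi -0.5869 [ 0.5382 -0.0238  0.2229] 29.5 0.03947921629744867
turn [ 0.    -0.    -0.287] shift [ 29.47 -13.98  11.29] t 29.5 pos [ 0.5382 -0.0238  0.2229] w 0.0395 F [ 1.21 -0.27 -0.95]
```

{"api": "apply_moves", "payload": {"commands": [[[0, 0, -0.05], [3.6, -1.7, 0], 0.8], [[0, 0, -0.1], [7.2, -3.4, 0], 0.8], [[0, 0, -0.15], [10.8, -5.1, 0], 0.8], [[0, 0, -0.2], [14.4, -6.8, 0], 0.8], [[0, 0, -0.25], [18, -8.5, 0], 0.8], [[0, 0, -0.28], [21.6, -10.2, 3], 0.8], [[0, 0, -0.28], [25.2, -12, 6], 0.8], [[0, 0, -0.28], [28, -13.3, 9], 0.8], [[0, 0, -0.28], [29, -13.8, 11], 0.8], [[0, 0, -0.28], [29, -13.8, 11], 0.8]]}}

```text
time: 30.5
tool_pos: [0.5835, 0.293, 0.1095]
tool_rot: [0.808, 0.59, -0.002, -0.001]
wrist_force: [0.8, -0.1, -1.1]
gripper_width: 0.0395
```

```bash
python3 f.py; python3 -c "
from g import *
go([.585,.299,.012],-.3)
for n in ('top','scene'):
    cv2.imwrite(f'pics/{n}6.png',robot.read_camera(n)[:,:,::-1])
p=robot.sense()['tool_pos'];print(p,proj('scene',p+[0,0,.004]),proj('scene',[.585,.299,.07]))
a=cv2.resize(cv2.imread('pics/scene6.png')[150:240,345:445],None,fx=6,fy=6,interpolation=2)
cv2.imwrite('pics/g.png',a)"
```

```text
[0.13 0.78 1.08] psi -0.3091 [0.5835 0.293  0.1095] 30.5 0.03950992067115663
turn [-0.004  0.003 -0.009] shift [ 0.65 -0.    9.75] t 30.5 pos [0.5835 0.293  0.1095] w 0.0395 F [ 0.78 -0.11 -1.08]
[0.58529448 0.29179684 0.11315725] [396.64749634 189.91357201] [396.47562668 200.07836441]
```

View pics/g.png

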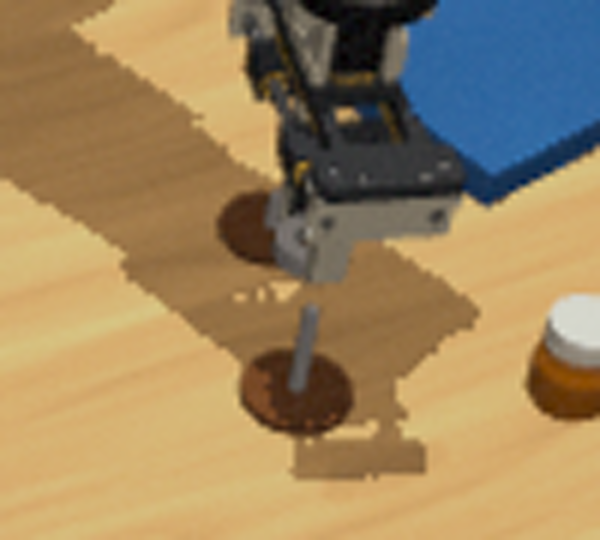

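```bash
python3 -c "
from g import *
go([.5853,.2993,.08],-.3)
a=cv2.resize(cv2.imread('pics/top6.png')[150:260,200:310],None,fx=5,fy=5,interpolation=2)
cv2.imwrite('pics/g2.png',a)"
```

```text
turn [-0.     0.    -0.011] shift [ 0.72 -0.23  3.32] t 30.6 pos [0.5853 0.2918 0.1132] w 0.0391 F [-0.45 -0.21 -0.4 ]
```

View pics/g2.png

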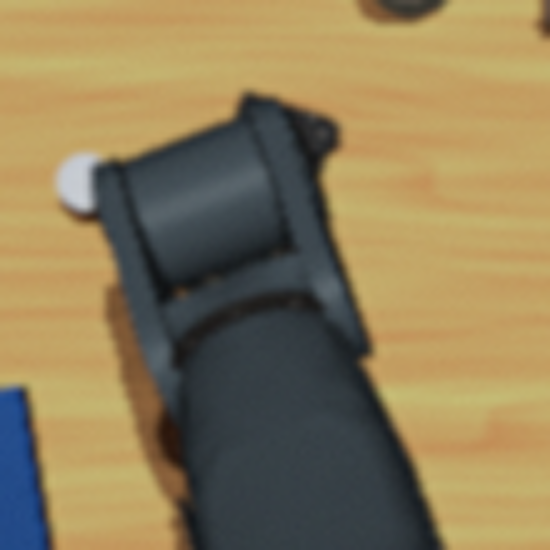

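{"api": "apply_moves", "payload": {"commands": [[[0, 0, 0.13], [0.2, -0.1, 1], 0.8], [[0, 0, 0.26], [0.4, -0.2, 2], 0.8], [[0, 0, 0.39], [0.7, -0.2, 2.8], 0.8], [[0, 0, 0.52], [0.7, -0.2, 2.8], 0.8], [[0, 0, 0.65], [0.7, -0.2, 2.8], 0.8], [[0, 0, 0.78], [0.7, -0.2, 2.8], 0.8], [[0, 0, 0.91], [0.7, -0.2, 2.8], 0.8], [[0, 0, 1.0], [0.7, -0.2, 2.8], 0.8], [[0, 0, 1.0], [0.7, -0.2, 2.8], 0.8], [[0, 0, 1.0], [0.7, -0.2, 2.8], 0.8]]}}

```text
time: 31.6
tool_pos: [0.5862, 0.2989, 0.0861]
tool_rot: [0.991, 0.13, 0.001, -0.0]
wrist_force: [-0.4, 0.0, 0.0]
gripper_width: 0.0391
```

```bash
python3 f.py; python3 -c "
from g import *
cv2.imwrite('pics/scene7.png',robot.read_camera('scene')[:,:,::-1])
go([.5853,.2993,.012])
p=robot.sense()['tool_pos'];print(p,proj('scene',p+[0,0,.004]),proj('scene',[.5853,.2993,.07]))
a=cv2.resize(cv2.imread('pics/scene7.png')[160:230,360:430],None,fx=8,fy=8,interpolation=2)
cv2.imwrite('pics/g3.png',a)"
```

```text
[-0.36 -0.12 -0.04] psi -1.3091 [0.5862 0.2989 0.0861] 31.6 0.03907975572816754
turn [0. 0. 0.] shift [-0.07 -0.05  7.37] t 31.65 pos [0.586  0.299  0.0857] w 0.0392 F [ 0.5   0.21 -0.75]
[0.58603694 0.29899402 0.08574845] [397.49641865 195.80797664] [396.6035541  200.11093187]
```

View pics/g3.png

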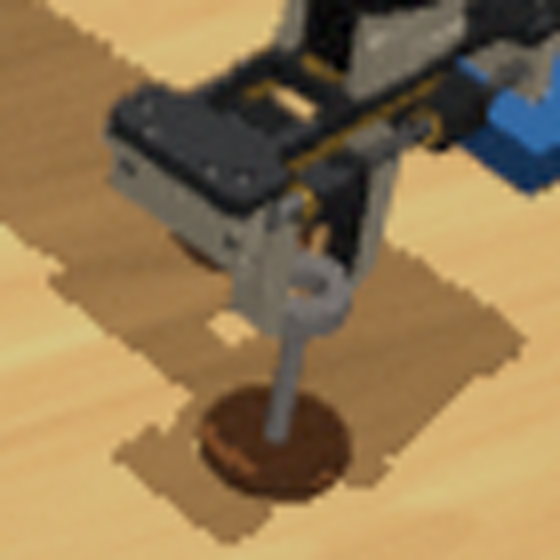

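The crop shows the ring held level just above the pin. Its right edge, at crop x≈350, fits the predicted centre once I allow for the part hidden by the finger. I lower it gently onto the pin tip and check forces.

{"api": "apply_moves", "payload": {"commands": [[[0, 0, 0], [0, 0, 0.4], 0.8], [[0, 0, 0], [0, 0, 0.8], 0.8], [[0, 0, 0], [0, 0, 1.2], 0.8], [[0, 0, 0], [0, 0, 1.5], 0.8], [[0, 0, 0], [0, 0, 1.8], 0.8], [[0, 0, 0], [0, 0, 2.1], 0.8], [[0, 0, 0], [0, 0, 2.3], 0.8], [[0, 0, 0], [0, 0, 2.5], 0.8], [[0, 0, 0], [0, 0, 2.5], 0.8], [[0, 0, 0], [0, 0, 2.5], 0.8]]}}

```text
time: 32.65
tool_pos: [0.5855, 0.2995, 0.0597]
tool_rot: [0.992, 0.13, 0.0, -0.0]
wrist_force: [1.0, -0.5, -0.0]
gripper_width: 0.0396
```

```bash
python3 f.py; python3 -c "
from g import *
cv2.imwrite('pics/scene8.png',robot.read_camera('scene')[:,:,::-1])
go([.586,.299,.012])
a=cv2.resize(cv2.imread('pics/scene8.png')[160:230,360:430],None,fx=8,fy=8,interpolation=2)
cv2.imwrite('pics/g4.png',a)"
```

```text
[0.83 0.7  0.02] psi -1.311 [0.5855 0.2995 0.0597] 32.65 0.039615643647580565
turn [0. 0. 0.] shift [0.03 0.05 4.78] t 32.7 pos [0.5856 0.2994 0.0598] w 0.0394 F [-0.52 -0.34  0.14]
```

View pics/g4.png

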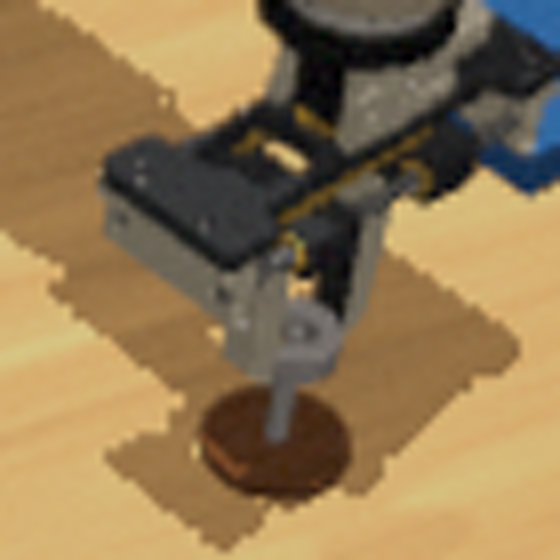

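There's no contact force and the pin tip shows inside the hole at crop (298,325), so the ring is threaded. I lower to just above the seat and release.

{"api": "apply_moves", "payload": {"commands": [[[0, 0, 0], [0, 0, 1], 0.8], [[0, 0, 0], [0, 0, 2], 0.8], [[0, 0, 0], [0, 0, 3], 0.8], [[0, 0, 0], [0, 0, 3.8], 0.8], [[0, 0, 0], [0, 0, 4.3], 0.8], [[0, 0, 0], [0, 0, 4.7], 0.8], [[0, 0, 0], [0, 0, 4.7], 0.8], [[0, 0, 0], [0, 0, 4.7], 0.8], [[0, 0, 0], [0, 0, 4.7], 0.8], [[0, 0, 0], [0, 0, 4.7], 0.8]]}}

```text
time: 33.7
tool_pos: [0.5857, 0.2995, 0.013]
tool_rot: [0.992, 0.13, 0.0, -0.0]
wrist_force: [0.3, 0.2, -0.7]
gripper_width: 0.0391
```

```bash
python3 f.py
```

```text
[ 0.31 -0.14  0.7 ] psi -1.311 [0.5857 0.2995 0.013 ] 33.7 0.03912389534169166
```

{"api": "apply_moves", "payload": {"commands": [[[0, 0, 0], [0, 0, 0.1], 0.7], [[0, 0, 0], [0, 0, 0.1], 0.5], [[0, 0, 0], [0, 0, 0.1], 0.3], [[0, 0, 0], [0, 0, 0.1], 0.3], [[0, 0, 0], [0, 0, 0.1], 0.3], [[0, 0, 0], [0, 0, -1], 0.3], [[0, 0, 0], [0, 0, -4], 0.3], [[0, 0, 0], [0, 0, -8], 0.3], [[0, 0, 0], [0, 0, -12], 0.3], [[0, 0, 0], [0, 0, -16], 0.3]]}}

```text
time: 34.7
tool_pos: [0.5854, 0.2994, 0.1752]
tool_rot: [0.992, 0.13, 0.0, -0.0]
wrist_force: [-0.1, -0.5, -0.3]
gripper_width: 0.065
```

```bash
python3 -c "
from g import *
go([.45,.12,.25])"
```

```text
turn [0. 0. 0.] shift [-17.69  13.86  -7.49] t 34.7 pos [0.5854 0.2994 0.1752] w 0.065 F [-0.1  -0.45 -0.29]
```

{"api": "apply_moves", "payload": {"commands": [[[0, 0, 0], [-2, 0, -3], 0.3], [[0, 0, 0], [-5, 0, -6], 0.3], [[0, 0, 0], [-8, 0, -8], 0.3], [[0, 0, 0], [-11, 0, -8], 0.3], [[0, 0, 0], [-14, 0, -8], 0.3], [[0, 0, 0], [-17, 0, -8], 0.3], [[0, 0, 0], [-20, 0, -8], 0.3], [[0, 0, 0], [-22, 0, -8], 0.3], [[0, 0, 0], [-22, 0, -8], 0.3], [[0, 0, 0], [-22, 0, -8], 0.3]]}}

```text
time: 35.7
tool_pos: [0.3735, 0.2432, 0.2535]
tool_rot: [0.992, 0.13, 0.001, -0.0]
wrist_force: [-0.2, -0.1, 0.5]
gripper_width: 0.0651
```

```bash
python3 -c "
from m import *
for n in ('top','scene'):
    cv2.imwrite(f'pics/{n}9.png',robot.read_camera(n)[:,:,::-1])
t=cv2.imread('pics/top9.png');s=cv2.imread('pics/scene9.png')
c,st=blob(t,white,(244,192,268,216));print(c,st,ray('top',*c,.022))
a=cv2.resize(s[175:240,365:430],(390,390),interpolation=2);b=cv2.resize(t[175:240,230:295],(390,390),interpolation=2)
cv2.imwrite('pics/i.png',np.hstack([a,b]))"
```

```text
[255.26027397 203.06164384] [ 6  6 11 11 72] [0.58590289 0.29922131 0.022     ]
```

View pics/i.png

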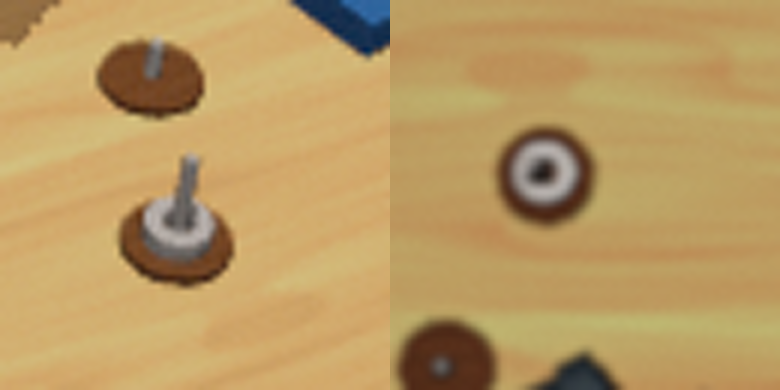

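View pics/scene9.png

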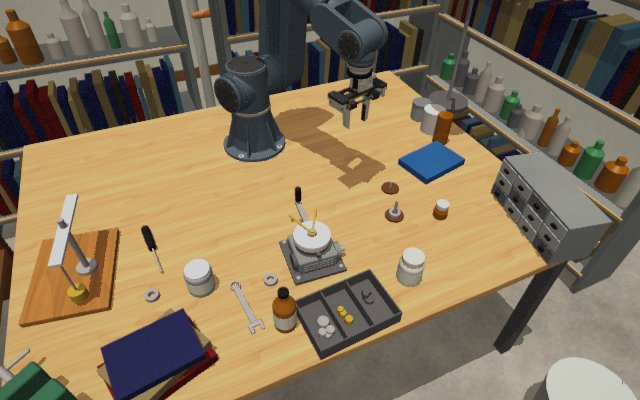

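The ring sits flat on the tall post's base, at (395,213) in the scene view and (255,203) in the top view. The lever stands between the spread pointers, the bystanders look unmoved, and the gripper is clear. I'm handing it in.

```bash
python3 -c "
from station import robot
print(robot.sense()['wrist_force'],robot.sense()['time']);robot.sign_off()"
```

```text
[0.34271397 0.37884713 0.47804913] 35.8
the job is handed in; nothing more can be done
```

The free-play check is done, and the ring is on the tall post. I handed the job in at 35.8 s; the sign-off gives no verdict.

- **Rocking the lever:** I held the knob with a 3 N grip and turned it counter-clockwise until about 3.7 N sideways was felt. I then turned it clockwise until about 4.35 N was felt. Both are well under the 10 N that would turn the hub. I saw no sign in the pictures that the hub had turned, but I did not measure its mark.
- **Pointers:** the tips measured about 82 mm apart in the top view, and the gripper's sweep predicted about 84 mm. Both are over 65 mm, so the tall post was the right one.
- **Lever:** it is back about midway, roughly 37–42 mm from each pointer tip.
- **Ring:** I took the nearest of the three look-alikes. It lies flat at the foot of the tall post, with its centre measured within about 2 mm of the base centre.
- **At the end:** the bystanders looked unmoved, and the gripper was clear of everything.

**Disagreement:** the two cameras differed by 2–6 mm on the tall post's x position. I used a value between them, and the ring went on without any contact force.

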